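# Stack the steel canister set on its trivet

### The job

Put the canister set back together as one tower on the round wooden trivet, from the bottom up: first the large steel canister, upright in the middle of the trivet, then the medium one seated in the recessed top of the large one, then the small one seated in the top of the medium one, and last the wooden stopper in the mouth of the small canister. Pick up and let go of one piece at a time, do not tip any canister over, and leave the spice jar, salt mill, garlic and dropper bottle where they are.

Things in the scene. Friction and masses are not known exactly. Their poses are not given: they have to be found in the camera images.
- trivet: Round wooden trivet, a plain shallow disc, 103 mm across and 12 mm high, fixed to the white board on which everything stands (the board's top is at z = 0.024 m). Origin: centre of its underside; z up. A thing set in its middle stands about 12 mm above its origin.
- large_canister: Large closed steel canister, round, 68 mm across, 60 mm high over its rim, about 0.25 kg. Its top is a wood-faced recess 62 mm across and 8 mm deep inside a 3 mm rim, so the recess floor is 52 mm above its foot. The foot is bevelled (60 mm across at the very bottom). Origin: centre of its underside; z up along its axis.
- medium_canister: Medium closed steel canister, same make: 54 mm across, 50 mm high over its rim, about 0.18 kg; recess in the top 48 mm across and 8 mm deep inside a 3 mm rim, recess floor 42 mm above its foot; bevelled foot 46 mm across at the very bottom. Origin: centre of its underside; z up. Seated in the large canister its origin is 52 mm above that of the large one.
- small_canister: Small steel canister, same make: 40 mm across, 44 mm high, about 0.12 kg; open round mouth 32 mm across and 16 mm deep in its top (4 mm wall); bevelled foot 32 mm across at the very bottom. Origin: centre of its underside; z up. Seated in the medium canister its origin is 42 mm above that of the medium one.
- stopper: Stopper, 46 mm high, about 0.04 kg, standing on its plug: from the bottom up a cork plug 26 mm across and 12 mm long, a wooden flange 40 mm across and 7 mm thick, and on it a round wooden knob 20 mm across and 27 mm high (19 to 46 mm above the bottom), by which to grasp it. Origin: centre of the plug's underside; z up. Seated, the flange rests on the small canister's rim and its origin is 32 mm above that of the small canister.
- spice_jar: Bystander: upright spice jar with a dark cap, 41 mm across, 105 mm high. Origin: centre of its underside.
- salt_mill: Bystander: upright glass salt shaker with a grey top, 44 mm across, 90 mm high. Origin: centre of its underside.
- garlic: Bystander: head of garlic, 54 mm across, 53 mm high. Origin: centre of its underside.
- dropper_bottle: Bystander: small upright brown dropper bottle with a dark pipette top, 34 mm across, 102 mm high. Origin: centre of its underside.

How it is judged:
On the way, in this order (a step that is already met when the one before it is completed fails the run):
1. The large canister stands on the trivet, let go (horizontal distance between large_canister and trivet below 0.012 m and z of large_canister in the frame of trivet between 0.008 and 0.016 m and angle between large_canister's own z axis and vertical below 0.12 rad and contact force between the fingers and large_canister below 0.3 N), for 0.2 s.
2. The medium canister sits in the top of the large one, let go (horizontal distance between medium_canister and large_canister below 0.006 m and z of medium_canister in the frame of large_canister between 0.049 and 0.055 m and angle between medium_canister's own z axis and vertical below 0.12 rad and contact force between the fingers and medium_canister below 0.3 N), for 0.2 s.
3. The small canister sits in the top of the medium one, let go (horizontal distance between small_canister and medium_canister below 0.006 m and z of small_canister in the frame of medium_canister between 0.039 and 0.045 m and angle between small_canister's own z axis and vertical below 0.12 rad and contact force between the fingers and small_canister below 0.3 N), for 0.2 s.
4. The stopper sits in the mouth of the small canister, let go (horizontal distance between stopper and small_canister below 0.006 m and z of stopper in the frame of small_canister between 0.029 and 0.035 m and angle between stopper's own z axis and vertical below 0.12 rad and contact force between the fingers and stopper below 0.3 N), for 0.2 s.
At the end, for the whole second after the job is handed in: Large canister upright within 12 mm of the trivet's middle; medium seated in the large, small in the medium, stopper in the small one's mouth, each within 6 mm of the axis below, 3 mm of its seated height and 0.12 rad of upright; all let go and at rest (all of step 1 and all of step 2 and all of step 3 and all of step 4 and linear speed of each of large_canister, medium_canister, small_canister, stopper below 0.02 m/s and angular speed of each of large_canister, medium_canister, small_canister, stopper below 0.2 rad/s); the robot touches nothing.
It fails at once if A canister is tipped over (more than 0.8 rad) (angle between any of large_canister, medium_canister, small_canister's own z axis and vertical above 0.8 rad).
It fails at once if A bystander (spice jar, salt mill, garlic, dropper bottle) is moved by more than 30 mm (distance of any of spice_jar, salt_mill, garlic, dropper_bottle from where it was at the start of the episode above 0.03 m).
It also fails if it takes over 112 s, if anything falls off the work surface, if the arm or the gripper's body presses on something with over 40 N, if the wrist force passes 120 N, or if a joint passes its speed limit or range.

### The arm

A 7-joint arm with a two-finger parallel gripper is mounted at the origin on a cart in front of the work surface, level with it; the furniture and walls round the work are solid. World frame = base frame: x ahead of the robot, y to its left, z up, the work surface at z = 0. Lengths are in m, angles in rad, forces in N, time in s.
With the tool pointing down it reaches from about 0.4 to 0.85 m from the base axis. Payload 10.4 kg.
Tool frame: the origin (TCP) lies midway between the tips of the shut fingers; the grasp point (between the pads) lies 19 mm behind it; z points along the fingers, y is the line along which they close (so a half turn about z gives the same grasp; the last joint's range is limited). The gripper opens to 87 mm and grips with 3 to 60 N. Pads are 19 mm wide; open, the fingers measure 117 mm over their backs; the gripper's body (75 mm by 190 mm) begins 51 mm behind the grasp point.
Start: joints at [1.203, 0.332, -0.065, 1.46, 0.022, 1.35, -0.088], TCP at [0.211, -0.588, 0.223] pointing down, gripper open.
Joint ranges: [-2.6, 2.6], [-0.5, 2.12], [-1.47, 1.34], [0.16, 2.42], [-1.27, 4.41], [0.06, 2.06], [-2.6, 2.6]. Speed limits (rad/s): [2.22, 2.22, 2.79, 2.79, 3.14, 3.14, 3.14].

### API

Orientations are given as a unit quaternion [x, y, z, w].
In Python, from bench import r gives the robot as it stands.
- The arm moves only by the tool apply_moves, never from a script. Its argument "steps" is a list of rows, each a list of 7 numbers: the turn, a rotation vector about the tool's x, y, z in rad, then the shift along the tool's x, y, z in mm, then the opening, from -1 (shut) to 1 (fully open). In form: [[ax, ay, az, x, y, z, claw], ...]. A call has 1 to 20 rows; each row is the pose to reach, as a shift and turn from the pose commanded when the call began, along the tool's axes at that moment; what a row does not reach only later rows make up. A row lasts 1/12 s, in which the tool goes at most 41.7 mm and 7.16 degrees, less where a joint would pass 70% of its speed; a pose out of reach is approached as far as the arm can. A call with a gripper value outside its range is refused whole. The fingers move at their own pace and stop on an object; "force" is the grip in N (left out, the last holds). Time passes only in rows, so rows that repeat a pose let the fingers close. It gives the time, the measured TCP pose, the force, the opening and the grip force at its end, in the units of the state.
- r.read_state(): the state, without advancing time (a new reading comes with each control period).
- r.camera(name): name is "side" or "top"; returns a dict with "pixels" (400x640x3 uint8, red, green, blue), "z_map" (400x640 float32, m along the optical axis (not along the pixel's ray), 0 where there is no reading), "fovy" (degrees; the focal length in pixels is half the picture's height over the tangent of half this angle, whatever the lens; pixels are square), "cx", "cy" (the principal point, pixels), "position" and "orientation" of the camera in the world. Camera axes: x right, y down, z forward; pixel columns grow to the right and rows downward; lengths in m; the calibration is good to about 2 mm. A picture is of the moment at which its call begins.
- r.close_job(): hands the job in; it is judged then, once.
The state is a dict: "time": time; "joint_positions": joint angles; "joint_vel": joint speeds; "joint_torque": joint torques, N m; "ee_pos": TCP position; "eef_rot": TCP orientation; "ft_force": force on the tool from outside, world axes, zero at the start; "torque": the same for the moment, N m; "width": finger opening in m; "grip_force": force on a finger pad.
Only numpy, scipy, OpenCV 4.12 (cv2) and the standard library are available. Lean on these libraries where they do the work, as an engineer would, in place of code of your own. Each camera call takes 0.05 s, during which the arm holds its last target. There are 200 camera calls.

## Working session

There is one attempt and no reset: what is moved stays moved. The work goes in short steps, Python scripts to look and compute and a tool call to move; the robot and the scene stay as the last step left them, time stands still between calls to the robot, and variables do not carry over. Pictures are saved under pics/ and viewed, at most 14 in all, crops included, and the job is handed in when it is done.

Besides the shell and the picture viewer there is one more tool, called after "Call:" as a command line: name --pt "numbers of a row" for each row, then --argument value for the rest. apply_moves: Moves the arm, as the interface text tells. Its arguments: {"type":"object","properties":{"steps":{"type":"array","items":{"type":"array","items":{"type":"number"}}},"force":{"type":"number"}},"required":["steps"]}

```bash
mkdir -p pics; cat > h.py <<'E'
import numpy as np,cv2
from scipy.spatial.transform import Rotation as R
from bench import r
def snap(n,f=None):
    c=r.camera(n)
    if f: cv2.imwrite('pics/'+f,c['pixels'][:,:,::-1])
    z=c['z_map'];h,w=z.shape
    F=h/2/np.tan(np.radians(c['fovy'])/2)
    u,v=np.meshgrid(np.arange(w),np.arange(h))
    P=np.stack([(u-c['cx'])/F*z,(v-c['cy'])/F*z,z],-1)
    W=P@R.from_quat(c['orientation']).as_matrix().T+c['position']
    W[z==0]=np.nan
    return c,W
E
python3 - <<'E'
from h import *
for n in('top','side'):
    c,W=snap(n,n+'0.png');print(n,c['position'],c['orientation'],c['fovy'],c['cx'],c['cy']);np.save(n+'0.npy',W)
s=r.read_state();print({k:np.round(v,3) for k,v in s.items()})
E
```

```text
top [0.29218958 0.07254006 1.02104231] [ 0.70244459 -0.70239435  0.08080625 -0.08175657] 45.90454527333644 314.45740923450006 198.80526726250767
side [ 0.28556103 -0.60429757  0.52792729] [ 0.86969365 -0.12828693  0.08086046 -0.46972014] 50.69531068985683 317.09685405772115 201.46900150633908
{'time': np.float64(0.1), 'joint_positions': array([ 1.203,  0.333, -0.065,  1.461,  0.022,  1.35 , -0.088]), 'joint_vel': array([-0.001, -0.003, -0.   , -0.002, -0.002, -0.   ,  0.   ]), 'joint_torque': array([ 1.0000e-03, -6.2455e+01,  2.4000e-02, -3.9072e+01, -6.1000e-02,
        3.7000e-02,  0.0000e+00]), 'ee_pos': array([ 0.211, -0.588,  0.222]), 'eef_rot': array([ 0.985,  0.172, -0.   , -0.001]), 'ft_force': array([-0.18 , -0.586,  0.357]), 'torque': array([-0.015, -0.034,  0.05 ]), 'grip_force': np.float64(0.0), 'width': np.float64(0.087)}
```

View pics/top0.png

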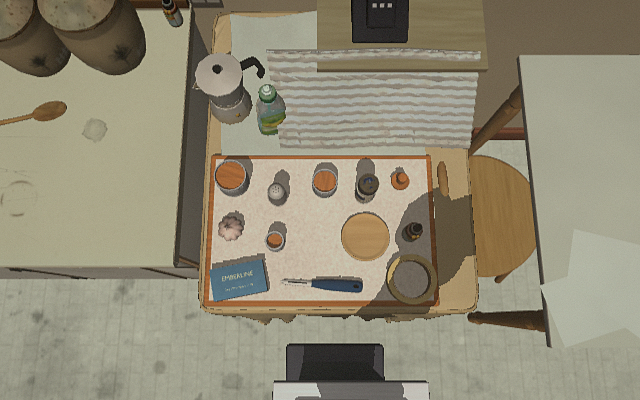

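View pics/side0.png

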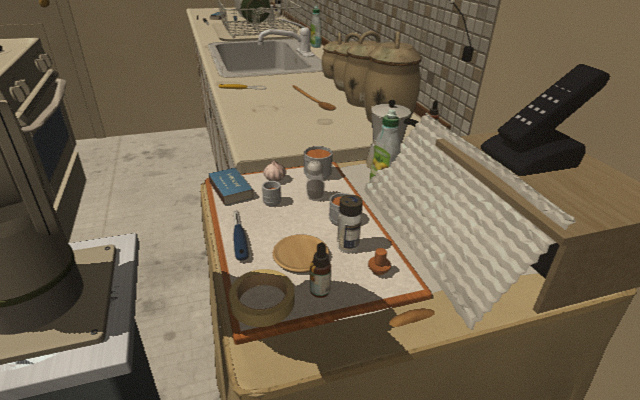

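The top view shows large canister at (231,177), medium (325,181), small (275,240), stopper (400,179) and trivet (365,237). The bystanders are garlic (231,228), mill (277,190), spice jar (367,186) and dropper (413,231). The side view shows the same layout with everything upright.

```bash
python3 - <<'E'
from h import *
T=np.load('top0.npy');S=np.load('side0.npy')
def fit(p): # circle centre by min enclosing circle
    (x,y),q=cv2.minEnclosingCircle((p[:,:2]*1000).astype(np.float32));return round(x,1),round(y,1),round(2*q,1)
pts={'large':(231,177),'med':(325,181),'small':(275,240),'stopper':(400,179),'trivet':(365,237),'garlic':(231,228),'mill':(277,190),'spice':(367,186),'dropper':(413,231)}
Tp=T.reshape(-1,3);Sp=S.reshape(-1,3)
for n,(u,v) in pts.items():
    c=T[v,u];out=[]
    rad=.06 if n=='trivet' else .04
    zmin=.029 if n=='trivet' else .04
    for A in(Tp,Sp):
        p=A[(np.hypot(*(A[:,:2]-c[:2]).T)<rad)&(A[:,2]>zmin)&(A[:,2]<.2)]
        if len(p)<5: out.append(None);continue
        zt=np.percentile(p[:,2],98)
        q=p[p[:,2]>zt-.006]
        out.append((len(p),round(zt*1000,1),fit(q),np.round(np.median(q,0)[:2]*1000)))
    print(n,np.round(c*1000),*out,sep='\n   ')
print('board',np.round(T[260,300]*1000,1))
E
```

```text
large
   [561. 247.  75.]
   (976, np.float64(83.7), (564.2, 250.2, 69.4), array([563., 249.]))
   (551, np.float64(84.0), (564.3, 249.1, 71.5), array([564., 246.]))
med
   [555.  52.  65.]
   (577, np.float64(74.2), (554.0, 53.4, 53.8), array([553.,  54.]))
   (263, np.float64(74.0), (553.6, 53.1, 55.4), array([541.,  69.]))
small
   [432. 155.  53.]
   (325, np.float64(68.8), (431.1, 156.2, 39.8), array([432., 156.]))
   (335, np.float64(68.3), (430.9, 155.6, 41.5), array([430., 153.]))
stopper
   [ 559. -106.   66.]
   (212, np.float64(70.2), (562.7, -109.9, 19.1), array([ 563., -110.]))
   (378, np.float64(70.3), (564.6, -111.7, 20.8), array([ 562., -113.]))
trivet
   [442. -33.  26.]
   (1484, np.float64(35.8), (443.3, -32.6, 102.6), array([444., -33.]))
   (1349, np.float64(35.4), (443.3, -33.7, 103.7), array([435., -28.]))
garlic
   [455. 245.  66.]
   (463, np.float64(69.8), (458.7, 248.9, 25.8), array([459., 250.]))
   (303, np.float64(71.8), (460.7, 249.3, 15.5), array([459., 249.]))
mill
   [523. 148. 114.]
   (378, np.float64(112.8), (525.2, 151.1, 28.8), array([525., 152.]))
   (570, np.float64(111.7), (525.8, 149.2, 29.5), array([525., 145.]))
spice
   [527. -29. 128.]
   (532, np.float64(130.0), (534.7, -32.4, 40.1), array([534., -33.]))
   (1129, np.float64(129.7), (536.7, -34.2, 44.2), array([534., -36.]))
dropper
   [ 443. -121.   98.]
   (302, np.float64(122.4), (449.9, -126.9, 14.4), array([ 449., -126.]))
   (830, np.float64(122.2), (449.3, -129.9, 12.9), array([ 449., -131.]))
board [393.5 104.2  26.4]
```

Both views agree to within 2 mm, and the heights match the given sizes. Before moving, I'll check obstacle heights beyond x=0.58 and write a move calculator.

```bash
cat >> h.py <<'E'
def plan(x,y,z,deg):
    """print turn & shift (mm) from now to TCP (mm), tool down, closing axis at deg from world x"""
    s=r.read_state();q=R.from_quat(s['eef_rot'])
    a=np.radians(deg);Y=np.array([np.cos(a),np.sin(a),0]);Z=np.array([0,0,-1.])
    G=R.from_matrix(np.stack([np.cross(Y,Z),Y,Z],1))
    d=np.array([x,y,z])-s['ee_pos']*1000
    print('turn',np.round((q.inv()*G).as_rotvec(),3),'shift',np.round(q.inv().apply(d),1),'dist',round(np.linalg.norm(d)),
     't',round(float(s['time']),1),'tcp',np.round(s['ee_pos']*1000,1),'w',round(float(s['width']),4),'j',np.round(s['joint_positions'],2))
E
python3 - <<'E'
from h import *
P=np.load('top0.npy').reshape(-1,3)
for x in np.arange(.58,.76,.03):
    print(round(x,2),[int(1000*np.nanmax(np.append(P[(abs(P[:,0]-x)<.015)&(abs(P[:,1]-y)<.03),2],0))) for y in np.arange(-.2,.36,.06)])
plan(564,250,200,45)
E
```

```text
0.58 [26, 70, 69, 26, 75, 74, 27, 85, 84, 13]
0.61 [25, 29, 27, 26, 28, 27, 27, 86, 84, 11]
0.64 [44, 45, 43, 47, 45, 46, 46, 24, 25, 12]
0.67 [81, 76, 75, 81, 84, 84, 189, 77, 16, 12]
0.7 [116, 114, 113, 115, 115, 115, 205, 165, 166, 15]
0.73 [144, 144, 143, 146, 145, 144, 186, 171, 187, 162]
0.76 [183, 182, 176, 180, 183, 186, 182, 171, 188, 163]
turn [-1.000e-03 -1.000e-03 -2.011e+00] shift [ 615.3 -669.2   22.7] dist 909 t 0.1 tcp [ 211.2 -587.9  221.8] w 0.0872 j [ 1.2   0.33 -0.06  1.46  0.02  1.35 -0.09]
```

Call:
apply_moves --pt "0 0 -2.01 615 -669 23 1" --pt "0 0 -2.01 615 -669 23 1" --pt "0 0 -2.01 615 -669 23 1" --pt "0 0 -2.01 615 -669 23 1" --pt "0 0 -2.01 615 -669 23 1" --pt "0 0 -2.01 615 -669 23 1" --pt "0 0 -2.01 615 -669 23 1" --pt "0 0 -2.01 615 -669 23 1" --pt "0 0 -2.01 615 -669 23 1" --pt "0 0 -2.01 615 -669 23 1" --pt "0 0 -2.01 615 -669 23 1" --pt "0 0 -2.01 615 -669 23 1" --pt "0 0 -2.01 615 -669 23 1" --pt "0 0 -2.01 615 -669 23 1" --pt "0 0 -2.01 615 -669 23 1" --pt "0 0 -2.01 615 -669 23 1" --pt "0 0 -2.01 615 -669 23 1" --pt "0 0 -2.01 615 -669 23 1" --pt "0 0 -2.01 615 -669 23 1" --pt "0 0 -2.01 615 -669 23 1"

```text
time: 1.77
ee_pos: [0.5351, 0.1811, 0.2011]
eef_rot: [0.384, 0.923, -0.0, 0.0]
ft_force: [1.7, -0.6, 1.0]
width: 0.0867
grip_force: 0.0
```

```bash
python3 -c "
from h import *
plan(564,250,130,45)"
```

```text
turn [-0.     0.    -0.003] shift [28.5 69.1 71.1] dist 103 t 1.8 tcp [535.1 181.1 201.1] w 0.0867 j [ 0.3   0.32 -0.85  1.62  0.25  1.31  0.19]
```

Call:
apply_moves --pt "0 0 0 28 69 71 1" --pt "0 0 0 28 69 71 1" --pt "0 0 0 28 69 71 1" --pt "0 0 0 28 69 71 1" --pt "0 0 0 28 69 71 1" --pt "0 0 0 28 69 71 1" --pt "0 0 0 28 69 71 1"

```text
time: 2.35
ee_pos: [0.5644, 0.247, 0.1316]
eef_rot: [0.384, 0.923, 0.0, 0.001]
ft_force: [0.4, 0.3, -0.8]
width: 0.0875
grip_force: 0.0
```

```bash
python3 -c "
from h import *
plan(564,250,56,45)"
```

```text
turn [ 0.001  0.002 -0.003] shift [ 2.5  1.8 75.6] dist 76 t 2.4 tcp [564.4 247.  131.6] w 0.0875 j [ 0.13  0.5  -0.81  1.57  0.38  1.24  0.04]
```

Descend and grip.

Call:
apply_moves --pt "0 0 0 2.5 2 25 1" --pt "0 0 0 2.5 2 50 1" --pt "0 0 0 2.5 2 76 1" --pt "0 0 0 2.5 2 76 1" --pt "0 0 0 2.5 2 76 1" --pt "0 0 0 2.5 2 76 0.6" --pt "0 0 0 2.5 2 76 0.4" --pt "0 0 0 2.5 2 76 0.2" --pt "0 0 0 2.5 2 76 0.2" --pt "0 0 0 2.5 2 76 0.2" --pt "0 0 0 2.5 2 76 0.2" --pt "0 0 0 2.5 2 76 0.2" --force 25

```text
time: 3.35
ee_pos: [0.5638, 0.2513, 0.0557]
eef_rot: [0.383, 0.924, 0.0, 0.001]
ft_force: [-1.9, -2.2, 7.2]
width: 0.068
grip_force: 25.0
```

```bash
python3 -c "
from h import *
plan(443.3,-33,160,45)"
```

```text
turn [ 0.001  0.001 -0.002] shift [-116.3 -286.  -104.4] dist 326 t 3.4 tcp [563.8 251.3  55.7] w 0.068 j [ 0.09  0.58 -0.77  1.63  0.44  1.11 -0.01]
```

Gripped at 68 mm, as expected. Lift and carry to the trivet.

Call:
apply_moves --pt "0 0 0 0 0 -30 0.2" --pt "0 0 0 0 0 -65 0.2" --pt "0 0 0 0 0 -100 0.2" --pt "0 0 0 0 0 -125 0.2" --pt "0 0 0 -15 -36 -125 0.2" --pt "0 0 0 -29 -72 -125 0.2" --pt "0 0 0 -44 -107 -125 0.2" --pt "0 0 0 -58 -143 -125 0.2" --pt "0 0 0 -73 -179 -125 0.2" --pt "0 0 0 -87 -215 -125 0.2" --pt "0 0 0 -102 -250 -125 0.2" --pt "0 0 0 -111 -275 -125 0.2" --pt "0 0 0 -116 -286 -115 0.2" --pt "0 0 0 -116 -286 -105 0.2" --pt "0 0 0 -116 -286 -90 0.2" --pt "0 0 0 -116 -286 -70 0.2" --pt "0 0 0 -116 -286 -50 0.2" --pt "0 0 0 -116 -286 -40 0.2" --pt "0 0 0 -116 -286 -40 0.2" --pt "0 0 0 -116 -286 -40 0.2"

```text
time: 5.02
ee_pos: [0.4428, -0.0317, 0.0944]
eef_rot: [0.383, 0.924, 0.0, -0.001]
ft_force: [0.1, 0.1, -1.9]
width: 0.0678
grip_force: 25.0
```

```bash
python3 -c "
from h import *
plan(443.3,-33,68,45);print(r.read_state()['ft_force'])"
```

```text
turn [ 0.    -0.001  0.   ] shift [-1.3 -0.6 26.4] dist 26 t 5.0 tcp [442.8 -31.7  94.4] w 0.0678 j [ 0.71  0.12 -0.76  2.04  0.09  1.02  0.68]
[ 0.1494235   0.12780542 -1.92260093]
```

Call:
apply_moves --pt "0 0 0 -1 -0.6 10 0.2" --pt "0 0 0 -1 -0.6 18 0.2" --pt "0 0 0 -1 -0.6 23 0.2" --pt "0 0 0 -1 -0.6 26 0.2" --pt "0 0 0 -1 -0.6 26.5 0.2" --pt "0 0 0 -1 -0.6 26.5 0.2"

```text
time: 5.52
ee_pos: [0.443, -0.0339, 0.0679]
eef_rot: [0.383, 0.924, 0.0, -0.0]
ft_force: [0.2, 0.3, -2.2]
width: 0.0678
grip_force: 25.0
```

```bash
python3 -c "
from h import *
plan(443.3,-33,68,45);print(r.read_state()['ft_force'])"
```

```text
turn [-0.    -0.    -0.001] shift [ 0.4  0.8 -0.1] dist 1 t 5.5 tcp [443.  -33.9  67.9] w 0.0678 j [ 0.69  0.16 -0.76  2.06  0.14  0.97  0.65]
[ 0.21449794  0.34804177 -2.20766894]
```

Not yet touching (force is still -2.2 N, the weight). Down about 1.5 mm more, then open and rise.

Call:
apply_moves --pt "0 0 0 0 0 1 0.2" --pt "0 0 0 0 0 1.5 0.2" --pt "0 0 0 0 0 1.5 0.2" --pt "0 0 0 0 0 1.5 0.7" --pt "0 0 0 0 0 1.5 1" --pt "0 0 0 0 0 1.5 1" --pt "0 0 0 0 0 1.5 1" --pt "0 0 0 0 0 1.5 1" --pt "0 0 0 0 0 -20 1" --pt "0 0 0 0 0 -55 1" --pt "0 0 0 0 0 -90 1" --pt "0 0 0 0 0 -115 1" --pt "0 0 0 0 0 -115 1" --pt "0 0 0 0 0 -115 1"

```text
time: 6.68
ee_pos: [0.4438, -0.0342, 0.1841]
eef_rot: [0.383, 0.924, -0.0, 0.002]
ft_force: [-0.1, -0.1, 0.2]
width: 0.0868
grip_force: 0.0
```

```bash
python3 -c "
from h import *
plan(554,53.3,180,10)"
```

```text
turn [0.002 0.003 0.609] shift [-15.8 139.8   4.3] dist 141 t 6.7 tcp [443.8 -34.2 184.1] w 0.0868 j [ 0.75 -0.01 -0.76  1.93 -0.    1.21  0.77]
```

Call:
apply_moves --pt "0 0 0.12 -4 35 4 1" --pt "0 0 0.24 -8 70 4 1" --pt "0 0 0.36 -12 105 4 1" --pt "0 0 0.48 -16 140 4 1" --pt "0 0 0.61 -16 140 4 1" --pt "0 0 0.61 -16 140 4 1" --pt "0 0 0.61 -16 140 4 1" --pt "0 0 0.61 -16 140 4 1"

```text
time: 7.35
ee_pos: [0.5527, 0.0536, 0.1776]
eef_rot: [0.642, 0.767, -0.001, -0.001]
ft_force: [-0.0, -0.2, -0.5]
width: 0.087
grip_force: 0.0
```

```bash
python3 - <<'E'
from h import *
plan(554,53.3,48,10)
_,W=snap('top','top1.png');P=W.reshape(-1,3);c=np.array([.443,-.033])
q=P[(np.hypot(*(P[:,:2]-c).T)<.05)&(P[:,2]>.084)&(P[:,2]<.11)]
print(len(q),np.percentile(q[:,2],98),cv2.minEnclosingCircle((q[:,:2]*1000).astype(np.float32)))
E
```

```text
turn [-0.002 -0.     0.003] shift [ -0.6   1.4 129.6] dist 130 t 7.3 tcp [552.7  53.6 177.6] w 0.087 j [ 0.47  0.3  -0.77  1.67  0.22  1.26 -0.16]
42 0.09297185481627095 ((433.5589904785156, -7.673979759216309), 18.16208839416504)
```

Call:
apply_moves --pt "0 0 0 -0.6 1.4 35 1" --pt "0 0 0 -0.6 1.4 70 1" --pt "0 0 0 -0.6 1.4 105 1" --pt "0 0 0 -0.6 1.4 130 1" --pt "0 0 0 -0.6 1.4 130 1" --pt "0 0 0 -0.6 1.4 130 1" --pt "0 0 0 -0.6 1.4 130 0.5" --pt "0 0 0 -0.6 1.4 130 0.2" --pt "0 0 0 -0.6 1.4 130 0" --pt "0 0 0 -0.6 1.4 130 0" --pt "0 0 0 -0.6 1.4 130 0" --pt "0 0 0 -0.6 1.4 130 0" --pt "0 0 0 -0.6 1.4 130 0" --pt "0 0 0 -0.6 1.4 90 0" --pt "0 0 0 -0.6 1.4 50 0" --pt "0 0 0 -0.6 1.4 10 0" --pt "0 0 0 -0.6 1.4 -5 0" --pt "0 0 0 -0.6 1.4 -5 0" --pt "0 0 0 -0.6 1.4 -5 0"

```text
time: 8.98
ee_pos: [0.555, 0.0531, 0.184]
eef_rot: [0.643, 0.766, 0.0, 0.0]
ft_force: [0.3, -0.6, -3.8]
width: 0.0538
grip_force: 25.0
```

```bash
python3 - <<'E'
from h import *
plan(443.3,-33.5,155,45)
_,W=snap('side','side1.png');P=W.reshape(-1,3);c=np.array([.443,-.033])
q=P[(np.hypot(*(P[:,:2]-c).T)<.05)&(P[:,2]>.089)&(P[:,2]<.11)]
print(len(q),np.percentile(q[:,2],98),cv2.minEnclosingCircle((q[:,:2]*1000).astype(np.float32)))
E
```

```text
turn [ 0.001  0.001 -0.612] shift [ -66. -125.   29.] dist 144 t 9.0 tcp [555.   53.1 184. ] w 0.0538 j [ 0.48  0.3  -0.77  1.66  0.22  1.27 -0.17]
236 0.09436831931095702 ((444.06683349609375, -35.04534149169922), 34.86138916015625)
```

View pics/side1.png

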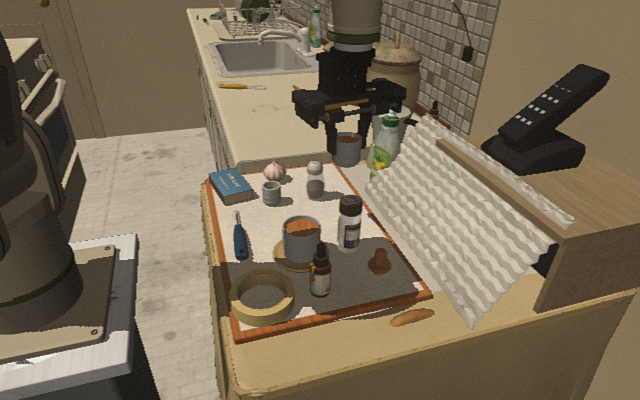

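The large canister stands upright on the trivet around pixel (302,240), and the medium hangs upright in the gripper at (347,150). Carry the medium to it.

Call:
apply_moves --pt "0 0 -0.12 -16 -31 0 0" --pt "0 0 -0.24 -33 -62 0 0" --pt "0 0 -0.36 -49 -94 0 0" --pt "0 0 -0.48 -62 -118 0 0" --pt "0 0 -0.61 -66 -125 0 0" --pt "0 0 -0.61 -66 -125 15 0" --pt "0 0 -0.61 -66 -125 30 0" --pt "0 0 -0.61 -66 -125 40 0" --pt "0 0 -0.61 -66 -125 40 0" --pt "0 0 -0.61 -66 -125 40 0" --pt "0 0 -0.61 -66 -125 40 0"

```text
time: 9.95
ee_pos: [0.4434, -0.0331, 0.1441]
eef_rot: [0.383, 0.924, 0.0, -0.0]
ft_force: [0.2, -0.0, -1.5]
width: 0.0537
grip_force: 25.0
```

```bash
python3 - <<'E'
from h import *
plan(443.4,-34.3,112.5,45)
print(r.read_state()['ft_force'])
_,W=snap('side','side2.png')
E
```

```text
turn [ 0.    -0.001 -0.001] shift [-0.9 -0.8 31.6] dist 32 t 9.9 tcp [443.4 -33.1 144.1] w 0.0537 j [ 0.77  0.05 -0.8   1.98  0.04  1.13  0.74]
[ 0.23537122 -0.00557766 -1.4854638 ]
```

View pics/side2.png

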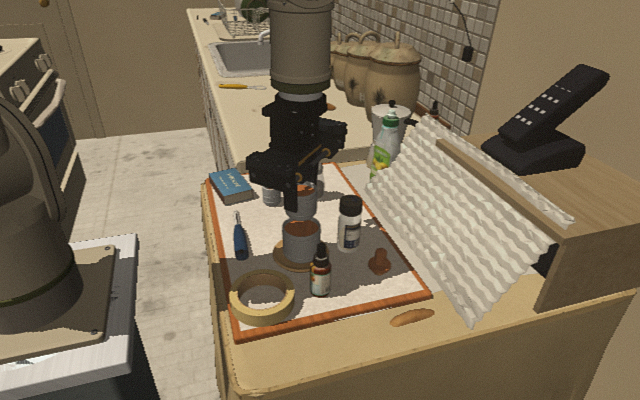

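The medium hangs centred over the large, both at column ~302. Lower it, watching the force.

Call:
apply_moves --pt "0 0 0 -0.9 -0.8 12 0" --pt "0 0 0 -0.9 -0.8 20 0" --pt "0 0 0 -0.9 -0.8 26 0" --pt "0 0 0 -0.9 -0.8 30 0" --pt "0 0 0 -0.9 -0.8 32 0" --pt "0 0 0 -0.9 -0.8 32 0" --pt "0 0 0 -0.9 -0.8 32 0"

```text
time: 10.58
ee_pos: [0.4434, -0.0346, 0.1122]
eef_rot: [0.383, 0.924, 0.0, 0.0]
ft_force: [0.0, -0.4, -2.7]
width: 0.0537
grip_force: 25.0
```

Call:
apply_moves --pt "0 0 0 0 0 1 0" --pt "0 0 0 0 0 1.5 0" --pt "0 0 0 0 0 1.5 0" --pt "0 0 0 0 0 1.5 0"

```text
time: 10.92
ee_pos: [0.4436, -0.0347, 0.1109]
eef_rot: [0.383, 0.924, -0.0, 0.0]
ft_force: [-2.0, 0.0, 3.3]
width: 0.0536
grip_force: 25.0
```

Contact at the seated height. Release, rise and go towards the small canister.

Call:
apply_moves --pt "0 0 0 0 0 0 0.4" --pt "0 0 0 0 0 0 0.8" --pt "0 0 0 0 0 0 0.8" --pt "0 0 0 0 0 0 0.8" --pt "0 0 0 0 0 0 0.8" --pt "0 0 0 0 0 -20 0.8" --pt "0 0 0 0 0 -55 0.8" --pt "0 0 0 0 0 -85 0.8" --pt "0 0 0 0 0 -85 0.8" --pt "0 0 0 0 0 -85 0.8"

```text
time: 11.75
ee_pos: [0.4443, -0.0348, 0.1969]
eef_rot: [0.383, 0.924, -0.0, 0.002]
ft_force: [-0.6, -1.1, -0.2]
width: 0.0782
grip_force: 0.0
```

```bash
python3 - <<'E'
from h import *
plan(431,156,150,45)
E
```

```text
turn [ 0.001  0.003 -0.002] shift [144.6 125.2  46.6] dist 197 t 11.8 tcp [444.3 -34.8 196.9] w 0.0782 j [ 0.79 -0.02 -0.79  1.91 -0.01  1.24  0.78]
```

Call:
apply_moves --pt "0 0 0 29 25 0 0.8" --pt "0 0 0 58 50 10 0.8" --pt "0 0 0 87 75 20 0.8" --pt "0 0 0 116 100 35 0.8" --pt "0 0 0 135 117 47 0.8" --pt "0 0 0 144.5 125 47 0.8" --pt "0 0 0 144.5 125 47 0.8" --pt "0 0 0 144.5 125 47 0.8" --pt "0 0 0 144.5 125 47 0.8"

```text
time: 12.5
ee_pos: [0.4297, 0.1549, 0.148]
eef_rot: [0.384, 0.923, -0.0, -0.0]
ft_force: [0.6, -0.1, 0.2]
width: 0.0783
grip_force: 0.0
```

```bash
python3 - <<'E'
from h import *
plan(431,156,46,45)
for n in('top','side'):
    _,W=snap(n,n+'3.png');P=W.reshape(-1,3);c=np.array([.443,-.034])
    for lo,hi in((.13,.145),(.089,.1)):
        q=P[(np.hypot(*(P[:,:2]-c).T)<.05)&(P[:,2]>lo)&(P[:,2]<hi)]
        print(n,len(q),len(q)and(np.percentile(q[:,2],98),cv2.minEnclosingCircle((q[:,:2]*1000).astype(np.float32))))
E
```

```text
turn [-0.001 -0.    -0.002] shift [-1.00e-01  1.80e+00  1.02e+02] dist 102 t 12.5 tcp [429.7 154.9 148. ] w 0.0783 j [ 0.54  0.11 -1.01  1.94  0.1   1.15  0.27]
top 140 (np.float64(0.1365331971109752), ((443.662841796875, -34.031776428222656), 26.920846939086914))
top 126 (np.float64(0.09936882399523023), ((443.7195739746094, -33.984519958496094), 33.651039123535156))
side 233 (np.float64(0.13602037240164344), ((443.78802490234375, -35.15544128417969), 28.749502182006836))
side 303 (np.float64(0.09953690157999169), ((443.7885437011719, -35.437862396240234), 34.68464660644531))
```

The medium is seated: rim at 136–137 mm, concentric at (443.7,-34.4). Grasp the small one.

Call:
apply_moves --pt "0 0 0 0 1.5 35 0.8" --pt "0 0 0 0 1.5 65 0.8" --pt "0 0 0 0 1.5 90 0.8" --pt "0 0 0 0 1.5 102 0.8" --pt "0 0 0 0 1.5 102 0.8" --pt "0 0 0 0 1.5 102 0.8" --pt "0 0 0 0 1.5 102 0.3" --pt "0 0 0 0 1.5 102 0" --pt "0 0 0 0 1.5 102 -0.2" --pt "0 0 0 0 1.5 102 -0.3" --pt "0 0 0 0 1.5 102 -0.3" --pt "0 0 0 0 1.5 102 -0.3" --pt "0 0 0 0 1.5 102 -0.3" --pt "0 0 0 0 1.5 102 -0.3" --force 20

```text
time: 13.77
ee_pos: [0.4309, 0.1569, 0.0465]
eef_rot: [0.383, 0.924, -0.0, 0.0]
ft_force: [-0.3, -0.9, 2.3]
width: 0.0397
grip_force: 20.2
```

```bash
python3 -c "
from h import *
plan(443.7,-34.4,200,45)"
```

```text
turn [-0.     0.    -0.002] shift [-144.6 -126.  -153.4] dist 246 t 13.8 tcp [430.9 156.9  46.5] w 0.0397 j [ 0.43  0.29 -0.96  2.04  0.3   0.95  0.1 ]
```

Call:
apply_moves --pt "0 0 0 0 0 -30 -0.3" --pt "0 0 0 0 0 -65 -0.3" --pt "0 0 0 0 0 -100 -0.3" --pt "0 0 0 0 0 -135 -0.3" --pt "0 0 0 0 0 -153 -0.3" --pt "0 0 0 -25 -22 -153 -0.3" --pt "0 0 0 -51 -44 -153 -0.3" --pt "0 0 0 -77 -67 -153 -0.3" --pt "0 0 0 -102 -89 -153 -0.3" --pt "0 0 0 -125 -109 -153 -0.3" --pt "0 0 0 -138 -120 -153 -0.3" --pt "0 0 0 -144.5 -126 -145 -0.3" --pt "0 0 0 -144.5 -126 -135 -0.3" --pt "0 0 0 -144.5 -126 -127 -0.3" --pt "0 0 0 -144.5 -126 -127 -0.3" --pt "0 0 0 -144.5 -126 -127 -0.3" --pt "0 0 0 -144.5 -126 -127 -0.3"

```text
time: 15.18
ee_pos: [0.4437, -0.0331, 0.1735]
eef_rot: [0.382, 0.924, 0.0, -0.0]
ft_force: [0.3, -0.3, -0.2]
width: 0.0395
grip_force: 20.2
```

```bash
python3 - <<'E'
from h import *
plan(443.7,-34.4,153.5,45)
print(r.read_state()['ft_force'])
_,W=snap('side','side4.png')
E
```

```text
turn [ 0.    -0.     0.001] shift [-1. -1. 20.] dist 20 t 15.2 tcp [443.7 -33.1 173.5] w 0.0395 j [ 0.8   0.01 -0.82  1.94  0.01  1.19  0.76]
[ 0.27264051 -0.33431695 -0.19016313]
```

View pics/side4.png

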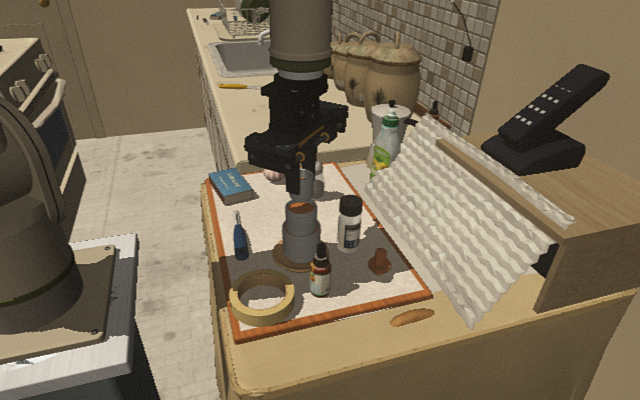

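The medium is seated at (301,220) and the small canister hangs above it, centred. Lower it.

Call:
apply_moves --pt "0 0 0 -1 -1 8 -0.3" --pt "0 0 0 -1 -1 14 -0.3" --pt "0 0 0 -1 -1 18 -0.3" --pt "0 0 0 -1 -1 20 -0.3" --pt "0 0 0 -1 -1 21 -0.3" --pt "0 0 0 -1 -1 21.5 -0.3" --pt "0 0 0 -1 -1 21.5 -0.3" --pt "0 0 0 -1 -1 21.5 -0.3"

```text
time: 15.9
ee_pos: [0.4438, -0.0357, 0.1521]
eef_rot: [0.383, 0.924, 0.0, 0.0]
ft_force: [-0.3, -0.5, -1.1]
width: 0.0393
grip_force: 20.2
```

Call:
apply_moves --pt "0 0 0 0.7 0.7 0.7 -0.3" --pt "0 0 0 0.7 0.7 1.2 -0.3" --pt "0 0 0 0.7 0.7 1.2 -0.3" --pt "0 0 0 0.7 0.7 1.2 -0.3"

```text
time: 16.23
ee_pos: [0.4437, -0.0347, 0.1508]
eef_rot: [0.383, 0.924, -0.0, 0.0]
ft_force: [-0.8, 0.0, -0.4]
width: 0.0397
grip_force: 20.2
```

Call:
apply_moves --pt "0 0 0 0 0 0.5 -0.3" --pt "0 0 0 0 0 0.8 -0.3" --pt "0 0 0 0 0 0.8 -0.3" --pt "0 0 0 0 0 0.8 -0.3"

```text
time: 16.57
ee_pos: [0.4438, -0.0347, 0.1501]
eef_rot: [0.383, 0.924, -0.0, 0.0]
ft_force: [-1.2, 0.2, 1.5]
width: 0.0396
grip_force: 20.2
```

Touching. Release and rise, then set off for the stopper.

Call:
apply_moves --pt "0 0 0 0 0 0 0.1" --pt "0 0 0 0 0 0 0.4" --pt "0 0 0 0 0 0 0.4" --pt "0 0 0 0 0 0 0.4" --pt "0 0 0 0 0 0 0.4" --pt "0 0 0 0 0 -15 0.4" --pt "0 0 0 0 0 -45 0.4" --pt "0 0 0 0 0 -70 0.4" --pt "0 0 0 0 0 -70 0.4" --pt "0 0 0 0 0 -70 0.4"

```text
time: 17.4
ee_pos: [0.4444, -0.0348, 0.221]
eef_rot: [0.383, 0.924, -0.0, 0.001]
ft_force: [-0.4, -0.0, -1.3]
width: 0.0605
grip_force: 0.0
```

```bash
python3 -c "
from h import *
plan(563.5,-110.8,170,45)"
```

```text
turn [ 0.001  0.002 -0.002] shift [-137.8   30.7   51.3] dist 150 t 17.4 tcp [444.4 -34.8 221. ] w 0.0605 j [ 0.82 -0.04 -0.81  1.87 -0.03  1.29  0.8 ]
```

Call:
apply_moves --pt "0 0 0 -34 8 0 0.4" --pt "0 0 0 -69 15 0 0.4" --pt "0 0 0 -103 23 20 0.4" --pt "0 0 0 -130 29 40 0.4" --pt "0 0 0 -138 31 51 0.4" --pt "0 0 0 -138 31 51 0.4" --pt "0 0 0 -138 31 51 0.4" --pt "0 0 0 -138 31 51 0.4"

```text
time: 18.07
ee_pos: [0.5626, -0.1095, 0.1693]
eef_rot: [0.383, 0.924, 0.0, -0.0]
ft_force: [0.1, -0.5, 0.6]
width: 0.0612
grip_force: 0.0
```

```bash
python3 - <<'E'
from h import *
plan(563.5,-110.8,47,45)
for n in('top','side'):
    _,W=snap(n,n+'5.png');P=W.reshape(-1,3);c=np.array([.443,-.034])
    for lo,hi in((.169,.18),(.132,.14)):
        q=P[(np.hypot(*(P[:,:2]-c).T)<.05)&(P[:,2]>lo)&(P[:,2]<hi)]
        print(n,len(q),len(q)and(np.percentile(q[:,2],98),cv2.minEnclosingCircle((q[:,:2]*1000).astype(np.float32))))
E
```

```text
turn [ 0. -0. -0.] shift [ -1.6  -0.3 122.3] dist 122 t 18.1 tcp [ 562.6 -109.5  169.3] w 0.0612 j [ 0.74  0.35 -0.77  1.64  0.25  1.25  0.71]
top 83 (np.float64(0.17272738490039202), ((443.8702697753906, -34.01693344116211), 19.71796226501465))
top 94 (np.float64(0.13898823895416743), ((443.324951171875, -33.731693267822266), 26.879173278808594))
side 116 (np.float64(0.17190582472155255), ((445.1410217285156, -36.081207275390625), 20.306568145751953))
side 196 (np.float64(0.13957610364802378), ((442.92889404296875, -35.489803314208984), 27.894140243530273))
```

View pics/side5.png

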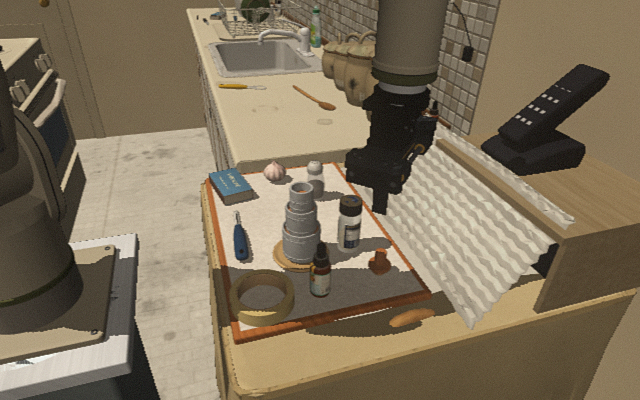

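The three canisters stand as a straight tower at (302,220), small mouth centre about (444.2,-34.8), rim 172–173 mm. The stopper is at (380,260) below the gripper. Grasp its knob.

Call:
apply_moves --pt "0 0 0 -1.6 -0.3 35 0.4" --pt "0 0 0 -1.6 -0.3 70 0.4" --pt "0 0 0 -1.6 -0.3 100 0.4" --pt "0 0 0 -1.6 -0.3 115 0.4" --pt "0 0 0 -1.6 -0.3 122 0.4" --pt "0 0 0 -1.6 -0.3 122 0.4" --pt "0 0 0 -1.6 -0.3 122 0.1" --pt "0 0 0 -1.6 -0.3 122 -0.2" --pt "0 0 0 -1.6 -0.3 122 -0.4" --pt "0 0 0 -1.6 -0.3 122 -0.6" --pt "0 0 0 -1.6 -0.3 122 -0.8" --pt "0 0 0 -1.6 -0.3 122 -0.8" --pt "0 0 0 -1.6 -0.3 122 -0.8" --pt "0 0 0 -1.6 -0.3 122 -0.8" --pt "0 0 0 -1.6 -0.3 122 -0.8" --force 12

```text
time: 19.42
ee_pos: [0.564, -0.1119, 0.047]
eef_rot: [0.383, 0.924, 0.0, 0.0]
ft_force: [-0.0, -0.9, 0.2]
width: 0.0196
grip_force: 12.0
```

```bash
python3 -c "
from h import *
plan(444.2,-34.8,210,45)"
```

```text
turn [ 0.     0.    -0.001] shift [ 139.2  -30.4 -163. ] dist 216 t 19.4 tcp [ 564.  -111.9   47. ] w 0.0196 j [ 0.7   0.49 -0.71  1.75  0.36  1.04  0.64]
```

Call:
apply_moves --pt "0 0 0 0 0 -30 -0.8" --pt "0 0 0 0 0 -65 -0.8" --pt "0 0 0 0 0 -100 -0.8" --pt "0 0 0 0 0 -135 -0.8" --pt "0 0 0 0 0 -170 -0.8" --pt "0 0 0 0 0 -178 -0.8" --pt "0 0 0 35 -8 -178 -0.8" --pt "0 0 0 70 -15 -178 -0.8" --pt "0 0 0 105 -23 -178 -0.8" --pt "0 0 0 128 -28 -178 -0.8" --pt "0 0 0 139 -30 -175 -0.8" --pt "0 0 0 139 -30 -165 -0.8" --pt "0 0 0 139 -30 -160 -0.8" --pt "0 0 0 139 -30 -160 -0.8" --pt "0 0 0 139 -30 -160 -0.8" --pt "0 0 0 139 -30 -160 -0.8"

```text
time: 20.75
ee_pos: [0.4451, -0.0348, 0.2068]
eef_rot: [0.383, 0.924, 0.0, -0.0]
ft_force: [0.2, 0.7, -0.7]
width: 0.0194
grip_force: 12.0
```

```bash
python3 - <<'E'
from h import *
plan(444.2,-34.8,185,45)
c,W=snap('side')
cv2.imwrite('pics/side6.png',cv2.resize(c['pixels'][130:290,220:400,::-1],None,fx=3,fy=3))
E
```

```text
turn [ 0.001 -0.001 -0.002] shift [ 0.6 -0.6 21.8] dist 22 t 20.8 tcp [445.1 -34.8 206.8] w 0.0194 j [ 0.85 -0.02 -0.85  1.89 -0.02  1.26  0.79]
```

View pics/side6.png

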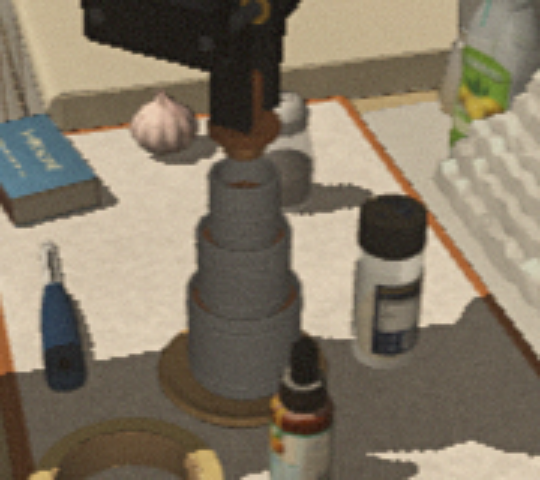

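The stopper, at crop pixel (245,135), hangs right over the mouth at (245,172). Lower it.

Call:
apply_moves --pt "0 0 0 0 -0.6 7 -0.8" --pt "0 0 0 0 -0.6 12 -0.8" --pt "0 0 0 0 -0.6 17 -0.8" --pt "0 0 0 0 -0.6 21 -0.8" --pt "0 0 0 0 -0.6 22 -0.8" --pt "0 0 0 0 -0.6 22 -0.8" --pt "0 0 0 0 -0.6 22 -0.8"

```text
time: 21.38
ee_pos: [0.4442, -0.035, 0.185]
eef_rot: [0.383, 0.924, 0.0, 0.0]
ft_force: [0.0, 0.5, -0.9]
width: 0.0196
grip_force: 12.0
```

Call:
apply_moves --pt "0 0 0 0 0 0.7 -0.8" --pt "0 0 0 0 0 1.5 -0.8" --pt "0 0 0 0 0 1.8 -0.8" --pt "0 0 0 0 0 1.8 -0.8" --pt "0 0 0 0 0 1.8 -0.8"

```text
time: 21.8
ee_pos: [0.4441, -0.0351, 0.1832]
eef_rot: [0.383, 0.924, -0.0, 0.0]
ft_force: [-0.6, -0.3, -0.8]
width: 0.0195
grip_force: 12.0
```

Call:
apply_moves --pt "0 0 0 0 0 0.4 -0.8" --pt "0 0 0 0 0 0.8 -0.8" --pt "0 0 0 0 0 0.8 -0.8" --pt "0 0 0 0 0 0.8 -0.8"

```text
time: 22.13
ee_pos: [0.4443, -0.0351, 0.1826]
eef_rot: [0.383, 0.924, -0.0, 0.0]
ft_force: [-0.9, 0.0, 3.4]
width: 0.0194
grip_force: 12.0
```

Contact at the seated height. Release and rise.

Call:
apply_moves --pt "0 0 0 0 0 0 -0.4" --pt "0 0 0 0 0 0 -0.1" --pt "0 0 0 0 0 0 -0.1" --pt "0 0 0 0 0 0 -0.1" --pt "0 0 0 0 0 0 -0.1" --pt "0 0 0 0 0 -15 -0.1" --pt "0 0 0 0 0 -45 -0.1" --pt "0 0 0 0 0 -80 -0.1" --pt "0 0 0 0 0 -100 -0.1" --pt "0 0 0 60 60 -100 -0.1" --pt "0 0 0 90 90 -100 -0.1" --pt "0 0 0 90 90 -100 -0.1" --pt "0 0 0 90 90 -100 -0.1" --pt "0 0 0 90 90 -100 -0.1"

```text
time: 23.3
ee_pos: [0.4439, 0.095, 0.2825]
eef_rot: [0.381, 0.925, 0.0, 0.0]
ft_force: [0.4, -0.8, -0.3]
width: 0.0389
grip_force: 0.0
```

```bash
python3 - <<'E'
from h import *
c,W=snap('side')
cv2.imwrite('pics/side7.png',cv2.resize(c['pixels'][130:290,220:400,::-1],None,fx=3,fy=3))
for n,W in(('side',W),('top',snap('top')[1])):
    P=W.reshape(-1,3);q=P[(np.hypot(*(P[:,:2]-[.444,-.035]).T)<.03)&(P[:,2]>.195)&(P[:,2]<.23)]
    print(n,len(q),len(q)and(np.percentile(q[:,2],98),cv2.minEnclosingCircle((q[:,:2]*1000).astype(np.float32))))
E
```

```text
side 118 (np.float64(0.2057540872688011), ((443.9287109375, -35.434959411621094), 10.357145309448242))
top 46 (np.float64(0.2063260089480188), ((444.02215576171875, -34.624908447265625), 9.462325096130371))
```

View pics/side7.png

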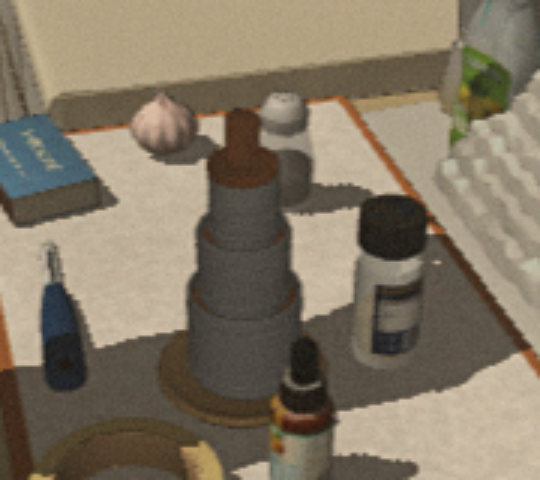

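The tower is complete and straight, with the stopper seated at crop pixel (243,165), its top at 206 mm and on the axis. The bystanders are in place.

```bash
python3 -c "
from bench import r
print(r.close_job())"
```

```text
the job is handed in; nothing more can be done
None
```

The tower is complete on the trivet (large, medium, small, stopper), every piece let go, the bystanders left where they were, and the job handed in after about 23 s of robot time; no verdict came back.

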